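# Load the desiccant cassette into the filament dry box

### The arm

A 6-joint arm with a two-finger parallel gripper is mounted at the origin on the work surface. World frame = base frame: x ahead of the robot, y to its left, z up, the work surface at z = 0. Lengths are in m, angles in degrees, forces in N, time in s.
With the tool pointing down it reaches from about 0.35 to 0.875 m from the base axis. Payload 4.2 kg.
Tool frame: the origin (TCP) lies between the finger pads; the fingertips stand 19 mm ahead of it and the grasp point (between the pads) is the TCP; z points along the fingers, y is the line along which they close (so a half turn about z gives the same grasp; the last joint's range is limited). The gripper opens to 87 mm and grips with 3 to 60 N. Pads are 19 mm wide; open, the fingers measure 117 mm over their backs; the gripper's body (75 mm by 190 mm) begins 51 mm behind the grasp point.
Start: joints at [89.989, 22.042, 0.453, 0, -68.411, -14.817], TCP at [0.16, 0.604, 0.242] pointing down, gripper open.
Joint ranges: [-179.83, 179.83], [-69.29, 118.12], [-61.27, 80.66], [-181.25, 117.63], [-171.15, -9.14], [-177.46, 177.46]. Speed limits (degrees/s): [159.86, 159.86, 180, 180, 180, 180].

### API

Orientations are given as a 3x3 rotation matrix whose columns are the frame's x, y, z axes.
In Python, from station import r gives the robot as it stands.
- The arm moves only by the tool drive_tool, never from a script. Its argument "steps" is one flat list of numbers, 7 for each row, row after row: the turn, a rotation vector about the tool's x, y, z in rad, then the shift along the tool's x, y, z in m, then the opening, from 0 (shut) to 1 (fully open). A call has 1 to 10 rows; each row shifts and turns the commanded pose from where the row before left it, along the tool's axes as they then stand; what a row does not reach is not made up. A row lasts 1/12 s, in which the tool goes at most 41.7 mm and 7.16 degrees, less where a joint would pass 70% of its speed; a pose out of reach is approached as far as the arm can. A call is refused whole if a number of a shift passes 0.0417 or a number of a turn 0.125, either way. A call with a gripper value outside its range is refused whole. The fingers move at their own pace and stop on an object; the grip force is fixed at half the most. Time passes only in rows, so rows that do not move let the fingers close. It gives the time, the measured TCP pose, the force, the opening and the grip force at its end, in the units of the state.
- r.sense(): the state, without advancing time (a new reading comes with each control period).
- r.capture(name): name is "scene" or "top" or "wrist"; returns the picture (420x560x3 uint8, blue, green, red); there is no depth.
- r.camera_params(name): a dict with "camera_matrix" (3x3 intrinsics, pixels), "extrinsics" (4x4, takes a point from world to camera coordinates). Camera axes: x right, y down, z forward; pixel columns grow to the right and rows downward; lengths in m; the calibration is good to about 2 mm. A picture is of the moment at which its call begins: read the wrist's pose just before it. camera_params takes no time and is no camera call; for the wrist camera it gives the pose at the moment of the call.
- r.finish_job(): hands the job in; it is judged then, once.
The state is a dict: "time_s": time; "joints": joint angles; "joint_velocities": joint speeds; "effort": joint torques, N m; "tcp_pos": TCP position; "ee_rot": TCP orientation; "wrist_force": force on the tool from outside, world axes, zero at the start; "moment": the same for the moment, N m; "gripper_width": opening from 0.0 (shut) to 1.0 (fully open); "gripper_force": force on a finger pad.
Only numpy, scipy, OpenCV 4.12 (cv2) and the standard library are available. Lean on these libraries where they do the work, as an engineer would, in place of code of your own. Each camera call takes 0.05 s, during which the arm holds its last target. There are 200 camera calls.

### The job

Load the grey desiccant cassette into the filament dry box: carry it by its body and set it down on the sill, round nose first, with the nose pushed in so that it holds the sprung flap open, and let go of it there. Then take it again by the upright grip at its tail and push it on in until the flap swings shut behind its body, with only the stem and grip left outside. Leave the other things where they are.

Things in the scene. Friction and masses are not known exactly. Their poses are not given: they have to be found in the camera images.
- cassette: desiccant cassette, grey plastic, 192 mm long, 0.28 to 0.46 kg, lying flat. +x points to its round nose, z up. Origin: underside, centre line, 75 mm behind the nose tip, near the centre of mass. Body: x from -35 to +75 mm, 60 mm wide (sides parallel to x = +45, then a half-round nose of 30 mm radius), 30 mm high. Behind the body a 12 mm wide stem, z 2 to 12 mm, leads to the tail grip
- tail_grip (a point): centre of the cassette's upright tail grip, at x = -110 mm, z = 16 mm in the cassette's frame: a block 14 mm long (x), 20 mm wide (y), z from 0 to 32 mm; to be gripped across its 20 mm width. Axes as the cassette's
- drybox: filament dry box, fixed, its place varies. Origin at table height under the flap's hinge, mid-mouth of the bay; +x points into the bay, y across, z up. Before the mouth (x from -150 mm to 0) lies an open flat dark steel sill 124 mm wide, top 5 mm above the table, level with the bay's floor. A spool chamber 230 mm wide and 260 mm high stands behind the bay (x from 177 to 307 mm)
- bay_floor (a point): point on the bay's floor (z = 5 mm), on its centre line 80 mm beyond the mouth, axes as the dry box's. The bay is a straight channel 72 mm wide with a clear roof, 124 mm wide outside. The lintel over its mouth: underside 45.5 mm, top 53.5 mm above the table, front face at dry box x = -3 mm. Back stop at dry box x = 165 mm, where the cassette's origin would be at x = 90 mm
- flap (a joint): steel flap in the bay's mouth: 0 = shut (hangs straight down), to 1.55 rad = swung inward and up; about 1.3 lying on the cassette. Hinge 45 mm above the table; 70 mm wide, 38 mm long, with a notch 42 wide, 15 mm high mid lower edge for the stem. A weak spring (under 1 N at the edge) shuts it once the body's rear end is some 40 mm past the mouth (cassette origin at dry box x of 75 mm or more)
- glue_stick: bystander: white upright cylinder, 30 mm in diameter, 100 mm high; origin at the centre of its underside
- screwdriver: bystander: screwdriver lying flat, 180 mm long; origin under its middle
- flask: bystander: upright steel flask, 68 mm in diameter, 150 mm high; origin at the centre of its underside
- marker: bystander: blue marker pen lying flat, 130 mm long, 16 mm thick; origin under its middle
- screw_pot: bystander: open round grey pot, 60 mm in diameter, 55 mm high; origin at the centre of its underside
- bracket: bystander: black printed angle bracket, 70 x 40 mm, 50 mm high; origin at the centre of its underside

How it is judged:
By the outcome, as a careful person would: the job done as asked, in the order asked, and still so for the second after the job is handed in, with the robot touching nothing.
It also fails if it takes over 53 s, if anything falls off the work surface, if the arm or the gripper's body presses on something with over 40 N, if the wrist force passes 120 N, or if a joint passes its speed limit or range.

## Working session

There is one attempt and no reset: what is moved stays moved. The work goes in short steps, Python scripts to look and compute and a tool call to move; the robot and the scene stay as the last step left them, time stands still between calls to the robot, and variables do not carry over. Pictures are saved under pics/ and viewed, at most 10 in all, crops included, and the job is handed in when it is done.

Besides the shell and the picture viewer there is one more tool, called after "Call:" as name(argument=value, ...) on one line, values as JSON. drive_tool: Moves the arm, as the interface text tells. Its arguments: {"type":"object","properties":{"steps":{"type":"array"}},"required":["steps"]}

```bash
mkdir -p pics; ls; python3 - <<'E'
from station import r
import cv2,json
s=r.sense();print(s['time_s'],s['tcp_pos'],s['ee_rot'],s['gripper_width'])
for n in("scene","top"):
    cv2.imwrite(f"pics/{n}0.png",r.capture(n));p=r.camera_params(n);print(n,p)
E
```

```text
pics
0.0 [0.15978229 0.6036356  0.24046592] [[ 9.66651114e-01 -2.56096481e-01 -4.65293083e-04]
 [-2.56096883e-01 -9.66648702e-01 -2.16207127e-03]
 [ 1.03923889e-04  2.20912871e-03 -9.99997554e-01]] 0.9988478951506572
scene {'camera_matrix': array([[438.6935099 ,   0.        , 290.55817517],
       [  0.        , 438.6935099 , 206.34831003],
       [  0.        ,   0.        ,   1.        ]]), 'extrinsics': array([[-0.56117635,  0.82747318, -0.01921536,  0.40095114],
       [ 0.44711703,  0.28352596, -0.84835098, -0.16567697],
       [-0.69653963, -0.48466603, -0.52908542,  1.26801147],
       [ 0.        ,  0.        ,  0.        ,  1.        ]])}
top {'camera_matrix': array([[387.12714087,   0.        , 277.20292769],
       [  0.        , 387.12714087, 210.10773797],
       [  0.        ,   0.        ,   1.        ]]), 'extrinsics': array([[ 0.02606323, -0.99958006, -0.01266548, -0.12152403],
       [-0.99877303, -0.02550431, -0.04244949,  0.53766008],
       [ 0.04210864,  0.01375631, -0.99901833,  0.93922252],
       [ 0.        ,  0.        ,  0.        ,  1.        ]])}
```

View pics/scene0.png

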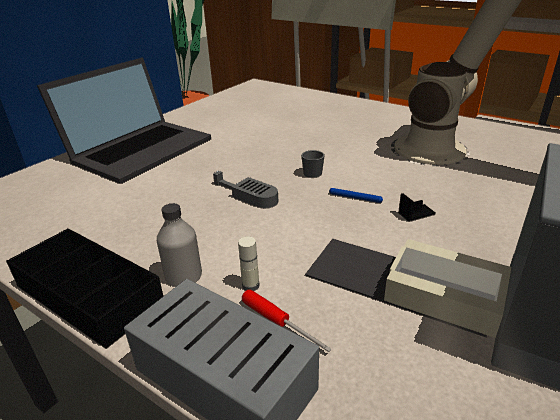

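View pics/top0.png

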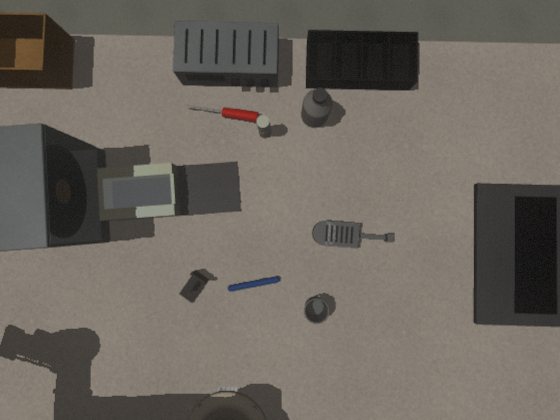

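The scene view shows the cassette lying with its nose toward the box, which is on the right. In the top view the nose is near (312,233), the grip near (393,237), the sill edge near (240,163)–(240,212), and the mouth near x≈176. I'll take an enlarged crop for corner picking.

```bash
python3 - <<'E'
import cv2
i=cv2.imread("pics/top0.png")[135:265,90:410]
cv2.imwrite("pics/crop0.png",cv2.convertScaleAbs(cv2.resize(i,None,fx=2.5,fy=2.5,interpolation=cv2.INTER_CUBIC),alpha=1.8))
E
cat > h.py <<'E'
import numpy as np
from station import r
def px2w(name,uv,z,p=None):
    p=p or r.camera_params(name);K=p["camera_matrix"];E=p["extrinsics"]
    d=E[:3,:3].T@np.linalg.solve(K,[uv[0],uv[1],1]);c=-E[:3,:3].T@E[:3,3]
    return c+d*(z-c[2])/d[2]
def proj(name,P,p=None):
    p=p or r.camera_params(name);q=p["camera_matrix"]@(p["extrinsics"]@np.append(P,1))[:3]
    return q[:2]/q[2]
E
```

```text
(no output)
```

View pics/crop0.png

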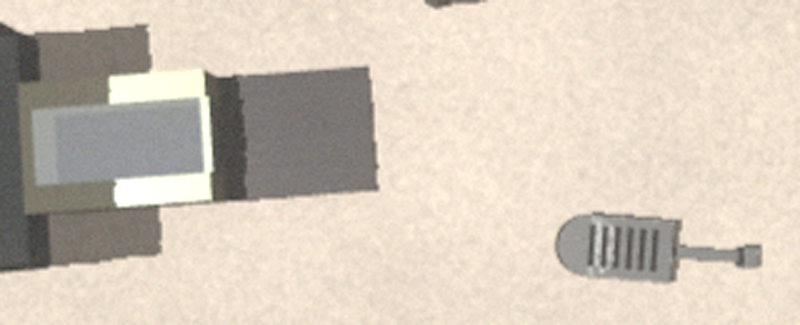

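Crop: the sill's outer corners are at (369,68) and (378,189), and the lintel's front top corners at (205,69) and (212,201). On the cassette, the nose is at (556,245), the rear body corners at (680,221) and (673,281), and the grip top near (748,255).

```bash
python3 - <<'E'
from h import *
f=lambda c,z:px2w("top",(90+(c[0]+.5)/2.5-.5,135+(c[1]+.5)/2.5-.5),z)
p=r.camera_params("top");print("cam",-p["extrinsics"][:3,:3].T@p["extrinsics"][:3,3])
for n,c,z in [("sillA",(369,68),.005),("sillB",(378,189),.005),("linA",(205,69),.0535),("linB",(212,201),.0535),("nose",(556,245),.02),("rA",(680,221),.03),("rB",(673,281),.03),("sideT",(600,213),.03),("sideB",(600,278),.03),("grip",(748,255),.032),("gripfar",(762,256),.016)]:
    print(n,f(c,z).round(4))
E
```

```text
cam [ 0.50061831 -0.12068058  0.95958475]
sillA [ 0.6582 -0.0053  0.005 ]
sillB [ 0.5381 -0.0179  0.005 ]
linA [0.6455 0.144  0.0535]
linB [0.5209 0.1327 0.0535]
nose [ 0.4877 -0.1936  0.02  ]
rA [ 0.5138 -0.3109  0.03  ]
rB [ 0.4564 -0.3052  0.03  ]
sideT [ 0.5195 -0.2343  0.03  ]
sideB [ 0.4574 -0.2356  0.03  ]
grip [ 0.4831 -0.3756  0.032 ]
gripfar [ 0.4822 -0.3936  0.016 ]
```

Call:
drive_tool(steps=[0, 0, 0, 0.0226, 0.0298, -0.005, 1, 0, 0, 0, 0.0226, 0.0298, -0.005, 1, 0, 0, 0, 0.0226, 0.0298, -0.005, 1, 0, 0, 0, 0.0226, 0.0298, -0.005, 1, 0, 0, 0, 0.0226, 0.0298, -0.005, 1, 0, 0, 0, 0.0226, 0.0298, -0.005, 1, 0, 0, 0, 0.0226, 0.0298, -0.005, 1, 0, 0, 0, 0.0226, 0.0298, -0.005, 1, 0, 0, 0, 0.0226, 0.0298, 0, 1, 0, 0, 0, 0.0226, 0.0298, 0, 1])

```text
time_s: 0.93
tcp_pos: [0.3022, 0.2564, 0.2817]
ee_rot: [[0.967, -0.255, 0.0], [-0.255, -0.967, 0.001], [-0.0, -0.001, -1.0]]
wrist_force: [1.0, 0.6, 0.1]
gripper_width: 1.007
gripper_force: 0.0
```

Call:
drive_tool(steps=[0, 0, 0, 0.0245, 0.0294, 0, 1, 0, 0, 0, 0.0245, 0.0294, 0, 1, 0, 0, 0, 0.0245, 0.0294, 0, 1, 0, 0, 0, 0.0245, 0.0294, 0, 1, 0, 0, 0, 0.0245, 0.0294, 0, 1, 0, 0, 0, 0.0245, 0.0294, 0, 1, 0, 0, 0, 0.0188, 0.0339, 0, 1, 0, 0, 0, 0.0188, 0.0339, 0, 1, 0, 0, 0, 0.0188, 0.0339, 0, 1, 0, 0, 0, 0.0188, 0.0339, 0, 1])

```text
time_s: 1.77
tcp_pos: [0.4368, -0.1022, 0.2814]
ee_rot: [[0.967, -0.256, -0.0], [-0.256, -0.967, 0.0], [-0.0, -0.0, -1.0]]
wrist_force: [0.5, 0.8, -0.7]
gripper_width: 1.003
gripper_force: 0.0
```

Call:
drive_tool(steps=[0, 0, 0, 0.0188, 0.0339, 0, 1, 0, 0, 0, 0.0188, 0.0339, 0, 1, 0, 0, 0, 0.0188, 0.0339, 0, 1, 0, 0, 0, 0.0188, 0.0339, 0, 1, 0, 0, 0, 0.0188, 0.0339, 0, 1, 0, 0, 0.12, 0, 0, 0.01, 1, 0, 0, 0.12, 0, 0, 0.01, 1, 0, 0, 0.12, 0, 0, 0.01, 1, 0, 0, 0.12, 0, 0, 0.01, 1, 0, 0, 0.12, 0, 0, 0.01, 1])

```text
time_s: 2.6
tcp_pos: [0.4842, -0.2882, 0.2304]
ee_rot: [[0.648, -0.761, -0.001], [-0.761, -0.648, 0.001], [-0.001, 0.001, -1.0]]
wrist_force: [0.1, -1.3, -0.6]
gripper_width: 1.0
gripper_force: 0.0
```

Call:
drive_tool(steps=[0, 0, 0.12, 0, 0, 0.01, 1, 0, 0, 0.12, 0, 0, 0.01, 1, 0, 0, 0.12, 0, 0, 0.01, 1, 0, 0, 0.12, 0, 0, 0.01, 1, 0, 0, 0.12, 0, 0, 0.01, 1, 0, 0, 0.12, 0, 0, 0.01, 1, 0, 0, 0, 0, 0, 0, 1, 0, 0, 0, 0, 0, 0, 1, 0, 0, 0, 0, 0, 0, 1])

```text
time_s: 3.35
tcp_pos: [0.4848, -0.2883, 0.172]
ee_rot: [[-0.005, -1.0, 0.0], [-1.0, 0.005, -0.0], [0.0, -0.0, -1.0]]
wrist_force: [0.1, -0.4, 0.3]
gripper_width: 1.0
gripper_force: 0.0
```

```bash
python3 - <<'E'
from h import *
import cv2
s=r.sense();p=r.camera_params("wrist");im=r.capture("wrist")
print(s['time_s'],s['tcp_pos'],s['ee_rot'],s['joints'])
np.savez("w1.npz",**p);cv2.imwrite("pics/w1.png",im)
for P in [(.488,-.194,.03),(.485,-.268,.03),(.483,-.376,.032)]: print(proj("wrist",P,p))
E
```

```text
3.35 [ 0.48484807 -0.28826605  0.17196991] [[-5.22083297e-03 -9.99986278e-01  4.31640236e-04]
 [-9.99986296e-01  5.22066481e-03 -3.89791461e-04]
 [ 3.87532663e-04 -4.33669357e-04 -9.99999831e-01]] [-1.42681567e+01  1.95922953e+01 -1.40052094e+01  1.86741524e-02
 -5.63730242e+01  1.39586910e+01]
[284.64569155 290.22790218]
[287.02251545 224.18612526]
[288.48505024 111.58475056]
```

View pics/w1.png

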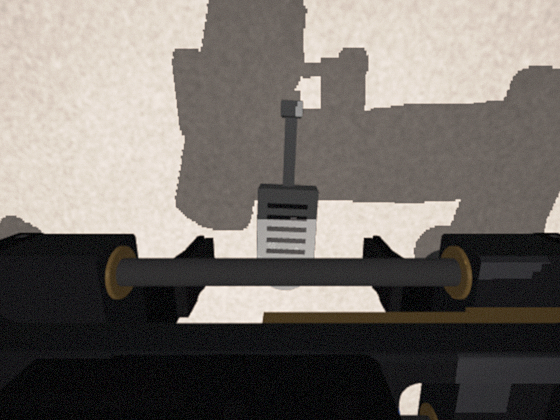

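Wrist view: the body's rear edge spans (258–318, 185), the grip is near (291,108), and the nose is near (286,289). All match the prediction.

```bash
python3 - <<'E'
from h import *
p=dict(np.load("w1.npz"))
for n,u,z in [("rL",(258,186),.03),("rR",(318,187),.03),("bL",(257,250),.03),("bR",(315,250),.03),("nose",(286,289),.02),("gripL",(281,108),.032),("gripR",(301,108),.032),("gripTop",(290,100),.032),("stem",(290.5,150),.012)]: print(n,px2w("wrist",u,z,p).round(4))
E
```

```text
rL [ 0.5131 -0.3071  0.03  ]
rR [ 0.4545 -0.3058  0.03  ]
bL [ 0.5162 -0.2403  0.03  ]
bR [ 0.4563 -0.24    0.03  ]
nose [ 0.4866 -0.1898  0.02  ]
gripL [ 0.4898 -0.3791  0.032 ]
gripR [ 0.4716 -0.379   0.032 ]
gripTop [ 0.4816 -0.386   0.032 ]
stem [ 0.4811 -0.3406  0.012 ]
```

Call:
drive_tool(steps=[0, 0, 0.028, 0, 0, 0.03, 1, 0, 0, 0, 0, 0, 0.035, 1, 0, 0, 0, 0, 0, 0.035, 1, 0, 0, 0, 0, 0, 0.025, 1, 0, 0, 0, 0, 0, 0.015, 1, 0, 0, 0, 0, 0, 0.009, 1, 0, 0, 0, 0, 0, 0, 1, 0, 0, 0, 0, 0, 0, 0, 0, 0, 0, 0, 0, 0, 0, 0, 0, 0, 0, 0, 0, 0])

```text
time_s: 4.23
tcp_pos: [0.4857, -0.2885, 0.0242]
ee_rot: [[-0.035, -0.999, 0.003], [-0.999, 0.035, -0.001], [0.001, -0.003, -1.0]]
wrist_force: [0.5, -0.8, 0.5]
gripper_width: 0.852
gripper_force: 0.0
```

Call:
drive_tool(steps=[0, 0, 0, 0, 0, 0, 0, 0, 0, 0, 0, 0, 0, 0, 0, 0, 0, 0, 0, 0, 0, 0, 0, 0, 0, 0, 0, 0])

```text
time_s: 4.57
tcp_pos: [0.4854, -0.2883, 0.0235]
ee_rot: [[-0.036, -0.999, 0.002], [-0.999, 0.036, -0.001], [0.001, -0.002, -1.0]]
wrist_force: [-0.5, 1.5, 4.9]
gripper_width: 0.692
gripper_force: 29.9
```

Call:
drive_tool(steps=[0, 0, 0, 0, 0, -0.02, 0, 0, 0, 0, 0, 0, -0.03, 0, 0, 0, 0, -0.02, -0.006, 0, 0, 0, 0, 0, -0.036, -0.0108, 0, 0, 0, 0, 0, -0.036, -0.0108, 0, 0, 0, 0, 0, -0.036, -0.0108, 0, 0, 0, 0, 0, -0.036, -0.0108, 0, 0, 0, 0, 0, -0.036, -0.0108, 0, 0, 0, 0, 0, -0.036, -0.0108, 0, 0, 0, 0, 0, -0.036, -0.0108, 0, 0])

```text
time_s: 5.4
tcp_pos: [0.5747, -0.0176, 0.0713]
ee_rot: [[-0.036, -0.999, -0.003], [-0.999, 0.036, -0.0], [0.0, 0.003, -1.0]]
wrist_force: [0.6, -0.7, -3.8]
gripper_width: 0.684
gripper_force: 29.9
```

Call:
drive_tool(steps=[0, 0, 0, -0.034, -0.01, 0, 0, 0, 0, -0.068, -0.0176, -0.0054, 0, 0, 0, 0, -0.068, 0, 0, 0, 0, 0, 0, 0, 0, 0, 0, 0, 0, 0, 0, 0, 0, 0, 0, 0, 0, 0, 0, 0, 0, 0])

```text
time_s: 5.9
tcp_pos: [0.5921, 0.031, 0.0717]
ee_rot: [[0.097, -0.995, -0.002], [-0.995, -0.097, -0.0], [0.0, 0.002, -1.0]]
wrist_force: [1.0, -0.7, -4.3]
gripper_width: 0.688
gripper_force: 29.9
```

```bash
python3 - <<'E'
from h import *
import cv2
s=r.sense();print(s['time_s'],s['tcp_pos'],s['ee_rot'],s['wrist_force'],s['gripper_force'])
t=r.capture("top");c=r.capture("scene")
a=cv2.resize(t[120:245,90:330],(800,417),interpolation=cv2.INTER_CUBIC)
cv2.imwrite("pics/t2.png",cv2.convertScaleAbs(a,alpha=1.8)); cv2.imwrite("pics/s2.png",cv2.resize(c[200:350,260:510],(800,480),interpolation=cv2.INTER_CUBIC))
E
```

```text
5.9 [0.5920941  0.03098229 0.07171624] [[ 9.73029126e-02 -9.95252086e-01 -2.32990726e-03]
 [-9.95254780e-01 -9.73020411e-02 -4.84788517e-04]
 [ 2.55782050e-04  2.36602267e-03 -9.99997168e-01]] [ 0.95359658 -0.67369893 -4.31244563] 29.930405896157026
```

View pics/t2.png

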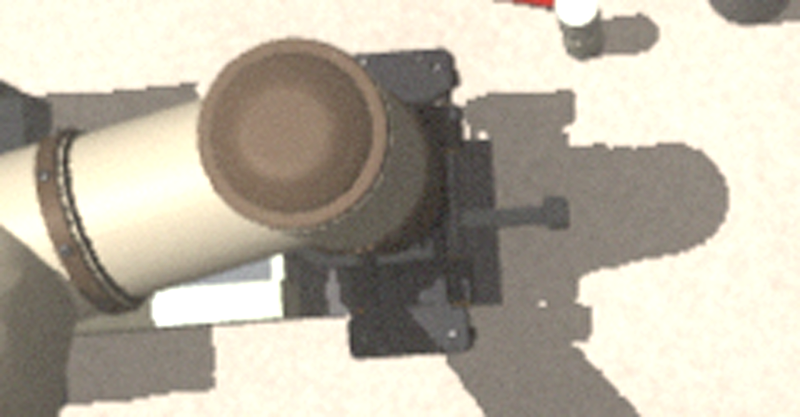

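View pics/s2.png

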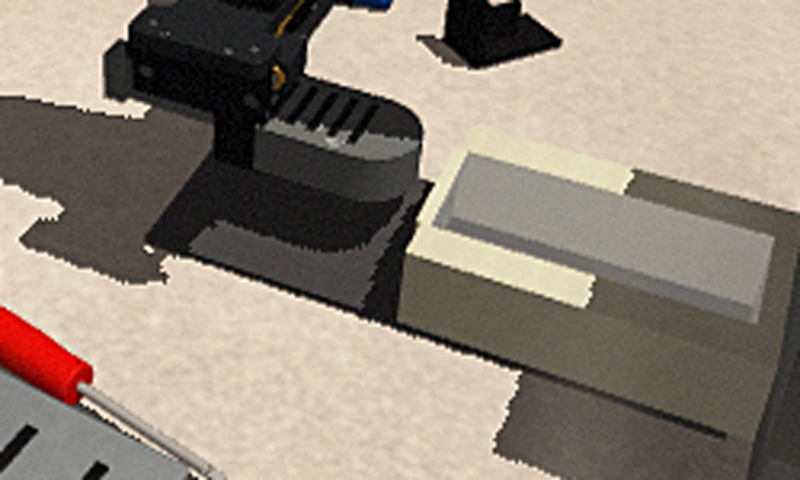

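The top view shows the held cassette aligned with the sill, its grip near crop pixel (553,213). The scene crop shows the nose just short of the lintel, whose front top corners are near (408,250) and (478,128). I'll cross-check the box pose against the scene camera.

```bash
python3 - <<'E'
from h import *
f=lambda c,z:px2w("scene",(260+(c[0]+.5)/3.2-.5,200+(c[1]+.5)/3.2-.5),z)
g=lambda c,z:px2w("top",(90+(c[0]+.5)/3.333-.5,120+(c[1]+.5)/3.333-.5),z)
for n,c,z in [("linNear",(406,250),.0535),("linFar",(472,127),.0535),("sillNear",(147,245),.005),("nose",(420,155),.07)]: print(n,f(c,z).round(4))
o=np.array([.583,.139]);u=np.array([-.101,.995]);v=np.array([.995,.101])
for s in(1,-1): print("pred lin",o-.003*u-s*.062*-v,"sill",o-.15*u+s*.062*v)
print("grip",g((556,211),.08).round(4),"tcp+off",np.array([.5921,.031])-.092*u)
E
```

```text
linNear [0.6436 0.144  0.0535]
linFar [0.5243 0.1325 0.0535]
sillNear [6.655e-01 1.000e-04 5.000e-03]
nose [0.5861 0.1252 0.07  ]
pred lin [0.644993 0.142277] sill [ 0.65984  -0.003988]
pred lin [0.521613 0.129753] sill [ 0.53646  -0.016512]
grip [ 0.5985 -0.0596  0.08  ] tcp+off [ 0.601392 -0.06054 ]
```

Call:
drive_tool(steps=[0, 0, 0, 0, -0.0015, 0.015, 0, 0, 0, 0, 0, 0, 0.015, 0, 0, 0, 0, 0, 0, 0.011, 0, 0, 0, 0, 0, 0, 0, 0, 0, 0, 0, -0.013, 0, 0, 0, 0, 0, 0, -0.013, 0, 0, 0, 0, 0, 0, -0.013, 0, 0, 0, 0, 0, 0, 0, 0, 0, 0])

```text
time_s: 6.67
tcp_pos: [0.5907, 0.0732, 0.0319]
ee_rot: [[0.102, -0.995, 0.001], [-0.995, -0.102, 0.001], [-0.001, -0.001, -1.0]]
wrist_force: [0.3, 1.4, -6.1]
gripper_width: 0.687
gripper_force: 29.9
```

Call:
drive_tool(steps=[0, 0, 0, -0.013, 0, 0, 0, 0, 0, 0, -0.013, 0, 0, 0, 0, 0, 0, -0.013, 0, 0, 0, 0, 0, 0, 0, 0, 0, 0, 0, 0, 0, 0, 0, 0, 0])

```text
time_s: 7.08
tcp_pos: [0.587, 0.1113, 0.0318]
ee_rot: [[0.102, -0.995, 0.001], [-0.995, -0.102, 0.001], [-0.0, -0.001, -1.0]]
wrist_force: [0.5, 0.9, -5.5]
gripper_width: 0.687
gripper_force: 29.9
```

Call:
drive_tool(steps=[0, 0, 0, 0, 0, 0.0015, 0, 0, 0, 0, 0, 0, 0.0015, 0, 0, 0, 0, 0, 0, 0.0005, 0, 0, 0, 0, 0, 0, 0, 0, 0, 0, 0, 0, 0, 0, 0])

```text
time_s: 7.5
tcp_pos: [0.5871, 0.1097, 0.0286]
ee_rot: [[0.1, -0.995, 0.001], [-0.995, -0.1, 0.001], [-0.001, -0.001, -1.0]]
wrist_force: [-3.0, 2.5, 0.6]
gripper_width: 0.69
gripper_force: 29.9
```

```bash
python3 - <<'E'
from h import *
import cv2
s=r.sense();print(s['time_s'],s['tcp_pos'],s['wrist_force'])
c=r.capture("scene")
cv2.imwrite("pics/s3.png",cv2.resize(c[200:350,260:510],(800,480),interpolation=cv2.INTER_CUBIC))
E
```

```text
7.5 [0.58712249 0.10969175 0.02855136] [-2.95329274  2.54857384  0.59451209]
```

View pics/s3.png

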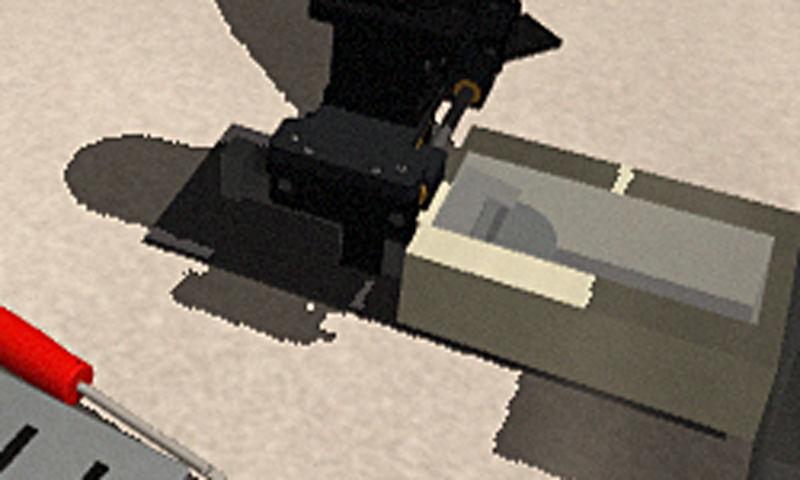

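The nose is visible inside under the clear roof at crop pixel (525,230), with the flap lying on it, and the weight is now on the sill. I'll release, lift and back off.

Call:
drive_tool(steps=[0, 0, 0, 0, 0, 0, 1, 0, 0, 0, 0, 0, 0, 1, 0, 0, 0, 0, 0, 0, 1, 0, 0, 0, 0, 0, 0, 1, 0, 0, 0, 0, 0, 0, 1, 0, 0, 0, 0, 0, 0, 1, 0, 0, 0, 0, 0, -0.02, 1, 0, 0, 0, 0, 0, -0.035, 1, 0, 0, 0, 0, 0, -0.035, 1, 0, 0, 0, 0.03, 0, -0.02, 1])

```text
time_s: 8.38
tcp_pos: [0.5921, 0.0829, 0.1422]
ee_rot: [[0.106, -0.994, 0.007], [-0.994, -0.106, 0.002], [-0.001, -0.007, -1.0]]
wrist_force: [1.7, -0.2, 0.9]
gripper_width: 1.005
gripper_force: 0.0
```

Call:
drive_tool(steps=[0, 0, 0, 0.03, 0, 0, 1, 0, 0, 0, 0.031, 0, 0, 1, 0, 0, 0, 0, 0, 0, 1, 0, 0, 0, 0, 0, 0, 1, 0, 0, 0, 0, 0, 0, 1])

```text
time_s: 8.8
tcp_pos: [0.5959, 0.019, 0.1379]
ee_rot: [[0.099, -0.995, -0.0], [-0.995, -0.099, 0.0], [-0.0, 0.0, -1.0]]
wrist_force: [0.0, 0.1, 0.0]
gripper_width: 0.997
gripper_force: 0.0
```

```bash
python3 - <<'E'
from h import *
import cv2
s=r.sense();p=r.camera_params("wrist");im=r.capture("wrist");c=r.capture("scene")
print(s['time_s'],s['tcp_pos'],s['ee_rot'],s['gripper_width'])
np.savez("w4.npz",**p)
a=cv2.resize(im[:300,120:460],(453,400));b=cv2.resize(c[200:350,290:420],(347,400),interpolation=cv2.INTER_CUBIC)
cv2.imwrite("pics/w4.png",np.hstack([a,b]))
print(proj("wrist",s['tcp_pos']*[1,1,0]+[0,0,.037],p))
E
```

```text
8.8 [0.59585822 0.01897821 0.13788731] [[ 9.93049934e-02 -9.95057021e-01 -2.06433416e-04]
 [-9.95057042e-01 -9.93049961e-02  2.95908099e-06]
 [-2.34443239e-05  2.05119173e-04 -9.99999979e-01]] 0.9974785849838116
[286.8156213  215.53718123]
```

View pics/w4.png

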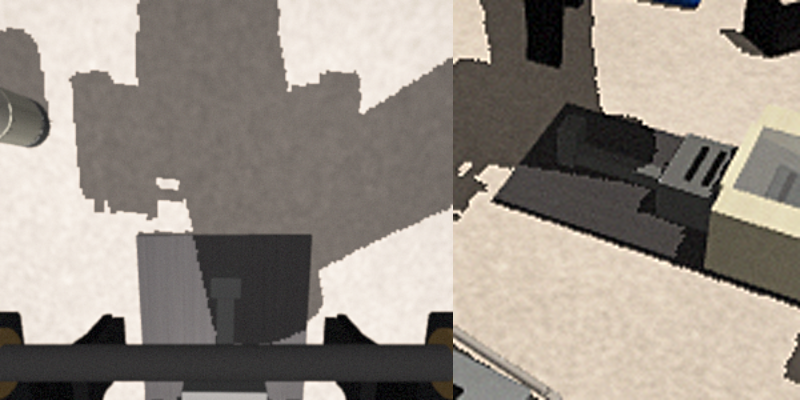

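The wrist view shows the grip top at full pixel (289.5,216) and the TCP projects to (287,215.5), so they are aligned. The scene crop shows the cassette resting on the sill, nose in, held by nothing else. I'll descend and grip the tail.

Call:
drive_tool(steps=[0, 0, 0, 0, 0.001, 0.03, 1, 0, 0, 0, 0, 0, 0.035, 1, 0, 0, 0, 0, 0, 0.025, 1, 0, 0, 0, 0, 0, 0.015, 1, 0, 0, 0, 0, 0, 0.006, 1, 0, 0, 0, 0, 0, 0, 1, 0, 0, 0, 0, 0, 0, 0.2, 0, 0, 0, 0, 0, 0, 0, 0, 0, 0, 0, 0, 0, 0, 0, 0, 0, 0, 0, 0, 0])

```text
time_s: 9.73
tcp_pos: [0.5954, 0.0192, 0.0276]
ee_rot: [[0.1, -0.995, 0.001], [-0.995, -0.1, 0.0], [-0.0, -0.001, -1.0]]
wrist_force: [0.5, 0.5, 0.3]
gripper_width: 0.779
gripper_force: 0.0
```

Call:
drive_tool(steps=[0, 0, 0, 0, 0, 0, 0, 0, 0, 0, 0, 0, 0, 0, 0, 0, 0, 0, 0, 0, 0, 0, 0, 0, 0, 0, 0, 0, 0, 0, 0, 0, 0, 0, 0, 0, 0, 0, 0, 0, 0, 0])

```text
time_s: 10.23
tcp_pos: [0.595, 0.0188, 0.0271]
ee_rot: [[0.1, -0.995, 0.0], [-0.995, -0.1, 0.0], [-0.0, -0.0, -1.0]]
wrist_force: [0.1, 0.1, -0.7]
gripper_width: 0.327
gripper_force: 0.0
```

Call:
drive_tool(steps=[0, 0, 0, 0, 0, 0, 0, 0, 0, 0, 0, 0, 0, 0, 0, 0, 0, 0, 0, 0, 0, 0, 0, 0, 0, 0, 0, 0])

```text
time_s: 10.57
tcp_pos: [0.595, 0.0189, 0.027]
ee_rot: [[0.099, -0.995, 0.0], [-0.995, -0.099, 0.0], [-0.0, -0.0, -1.0]]
wrist_force: [-0.1, -0.2, -1.2]
gripper_width: 0.223
gripper_force: 30.0
```

Call:
drive_tool(steps=[0, 0, 0, -0.01, 0, 0, 0, 0, 0, 0, -0.012, 0, 0, 0, 0, 0, 0, -0.012, 0, 0, 0, 0, 0, 0, -0.012, 0, 0, 0, 0, 0, 0, -0.012, 0, 0, 0, 0, 0, 0, -0.012, 0, 0, 0, 0, 0, 0, 0, 0, 0, 0])

```text
time_s: 11.15
tcp_pos: [0.5879, 0.0918, 0.027]
ee_rot: [[0.103, -0.995, 0.001], [-0.995, -0.103, 0.001], [-0.001, -0.001, -1.0]]
wrist_force: [-1.3, 3.2, 0.5]
gripper_width: 0.225
gripper_force: 30.0
```

Call:
drive_tool(steps=[0, 0, 0, -0.008, 0, 0, 0, 0, 0, 0, -0.008, 0, 0, 0, 0, 0, 0, -0.004, 0, 0, 0, 0, 0, 0, -0.004, 0, 0, 0, 0, 0, 0, 0, 0, 0, 0, 0, 0, 0, 0, 0, 0, 0])

```text
time_s: 11.65
tcp_pos: [0.5857, 0.1133, 0.027]
ee_rot: [[0.1, -0.995, 0.001], [-0.995, -0.1, 0.001], [-0.001, -0.001, -1.0]]
wrist_force: [-0.2, 2.1, -0.3]
gripper_width: 0.226
gripper_force: 30.0
```

Call:
drive_tool(steps=[0, 0, 0, 0, 0, 0, 0.6, 0, 0, 0, 0, 0, 0, 0.6, 0, 0, 0, 0, 0, 0, 0.6, 0, 0, 0, 0, 0, 0, 0.6, 0, 0, 0, 0, 0, 0, 0.6, 0, 0, 0, 0, 0, -0.015, 0.6, 0, 0, 0, 0, 0, -0.03, 0.6, 0, 0, 0, 0, 0, -0.04, 0.6, 0, 0, 0, 0, 0, -0.04, 0.6, 0, 0, 0, 0.03, 0, -0.025, 0.6])

```text
time_s: 12.48
tcp_pos: [0.5905, 0.0856, 0.1817]
ee_rot: [[0.105, -0.994, 0.007], [-0.994, -0.105, 0.002], [-0.001, -0.007, -1.0]]
wrist_force: [1.6, 0.1, 0.5]
gripper_width: 0.599
gripper_force: 0.0
```

Call:
drive_tool(steps=[0, 0, 0, 0.04, 0.01, 0, 0.6, 0, 0, 0, 0.04, 0.01, 0, 0.6, 0, 0, 0, 0.04, 0.01, 0, 0.6, 0, 0, 0, 0.04, 0.01, 0, 0.6, 0, 0, 0, 0.04, 0, 0, 0.6, 0, 0, 0, 0, 0, 0, 0.6])

```text
time_s: 12.98
tcp_pos: [0.5681, -0.1262, 0.1772]
ee_rot: [[0.093, -0.996, 0.0], [-0.996, -0.093, -0.001], [0.001, -0.0, -1.0]]
wrist_force: [0.4, -0.3, -0.7]
gripper_width: 0.599
gripper_force: 0.0
```

```bash
python3 - <<'E'
from h import *
import cv2
s=r.sense();c=r.capture("scene");t=r.capture("top")
print(s['time_s'],s['tcp_pos'])
b=cv2.resize(c[205:330,290:510],(800,455),interpolation=cv2.INTER_CUBIC)
cv2.imwrite("pics/s5.png",cv2.convertScaleAbs(b,alpha=1.8)); cv2.imwrite("pics/t5.png",cv2.convertScaleAbs(cv2.resize(t[140:230,90:260],(800,424),interpolation=cv2.INTER_CUBIC),alpha=1.8))
E
```

```text
12.9833 [ 0.56811292 -0.12619257  0.17719155]
```

View pics/t5.png

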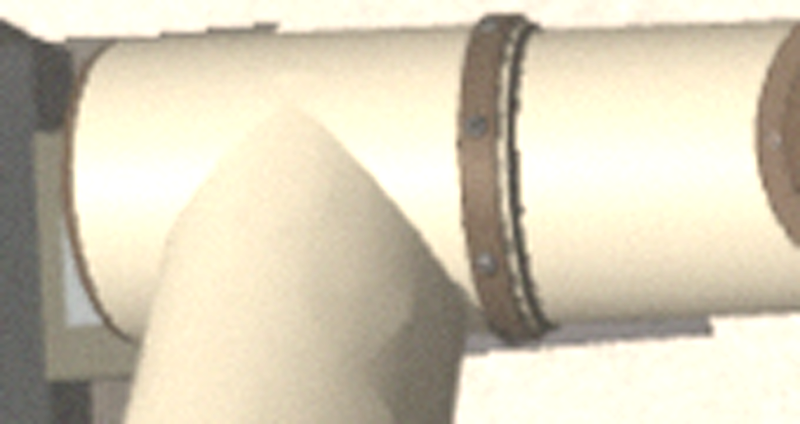

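View pics/s5.png

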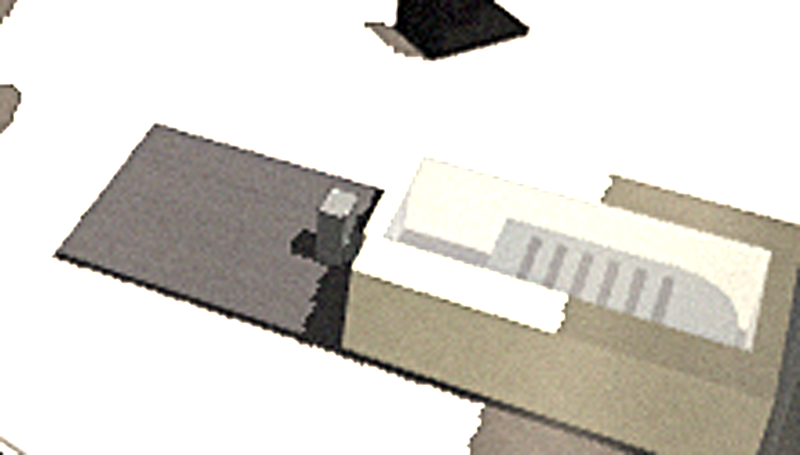

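The arm covers the mouth in the top view. The scene view shows the grip alone outside at crop (340,196), the body fully inside with its rear far corner at (507,220), and no flap lying on it. I'll work out the depth.

```bash
python3 - <<'E'
from h import *
o=np.array([.583,.140]);u=np.array([-.101,.995]);v=np.array([.995,.101])
f=lambda c,z:px2w("scene",(290+(c[0]+.5)/3.636-.5,205+(c[1]+.5)/3.636-.5),z)[:2]-o
for n,c,z in [("grip(-110)",(340,196),.037),("rearcorner(-35)",(507,220),.035),("nose",(745,325),.03),("linN",(347,268),.0535),("sillnear(-150)",(55,255),.005),("sillfar(-150)",(154,124),.005)]:
    d=f(c,z);print(n,(d@u).round(4),(d@v).round(4))
E
```

```text
grip(-110) -0.0282 -0.0055
rearcorner(-35) 0.049 -0.0268
nose 0.1603 -0.0079
linN -0.0039 0.0631
sillnear(-150) -0.1507 0.0651
sillfar(-150) -0.1513 -0.0598
```

```bash
python3 -c "
from station import r
print(r.finish_job())"
```

```text
the job is handed in; nothing more can be done
None
```

The cassette is loaded and the job is handed in: its origin sits about 83 mm into the bay, past the 75 mm at which the flap shuts, with only the stem and grip outside; the scene picture showed no flap lying on the body, but the arm hid the mouth from above, so I did not see the flap shut directly.

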